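Set up the honing machine for stropping

ROBOT

A 6-joint arm with a two-finger parallel gripper is mounted at the origin on the work surface. World frame = base frame: x ahead of the robot, y to its left, z up, the work surface at z = 0. Lengths are in m, angles in degrees, forces in N, time in s.
With the tool pointing down it reaches from about 0.375 to 0.9 m from the base axis. Payload 3.1 kg.
Tool frame: the origin (TCP) lies midway between the tips of the shut fingers; the grasp point (between the pads) lies bot.pinch_z behind it (bot.pinch_z is the distance from the TCP to the grasp point, in m); z points along the fingers, y is the direction in which the jaws open and shut (so a half turn about z gives the same grasp; the last joint's range is limited). The gripper opens to 87 mm and grips with 3 to 60 N. Pads are 19 mm wide; open, the fingers measure 117 mm over their backs; the gripper's body (75 mm by 190 mm) begins 51 mm behind the grasp point.
Start: joints at [54.288, 30.224, 82.088, -0, 67.689, -10.227], TCP at [0.269, 0.564, 0.223] pointing down, gripper open.
Joint ranges: [-176.69, 176.69], [-43.24, 126.21], [12.49, 139.97], [-82, 262], [0, 151.66], [-163.58, 163.58]. Speed limits (degrees/s): [159.86, 159.86, 180, 180, 180, 180].

INTERFACE

Orientations are given as a 3x3 rotation matrix whose columns are the frame's x, y, z axes.
In Python, from rig import bot gives the robot as it stands.
- The arm moves only by the tool apply_moves, never from a script. Its argument "motion" is text: rows parted by semicolons, each of 7 numbers parted by spaces: the shift along the tool's x, y, z in m, then the turn, a rotation vector about the tool's x, y, z in degrees, then the finger opening in m, from 0 to 0.087. A call has exactly 8 rows; each row is the pose to reach, as a shift and turn from the pose commanded when the call began, along the tool's axes at that moment; what a row does not reach only later rows make up. A row lasts 1/8 s, in which the tool goes at most 62.5 mm and 10.7 degrees, less where a joint would pass 70% of its speed; a pose out of reach is approached as far as the arm can. A call with a gripper value outside its range is refused whole. The fingers move at their own pace and stop on an object; the grip force is fixed at half the most. Time passes only in rows, so rows that repeat a pose let the fingers close, or fill a call up. It gives the time, the measured TCP pose, the force and the opening at its end, in the units of the state.
- bot.read_state(): the state, without advancing time (a new reading comes with each control period).
- bot.capture(name): name is "side" or "top"; returns the picture (384x512x3 uint8, red, green, blue); there is no depth.
- bot.get_calibration(name): a dict with "fx", "fy", "cx", "cy" (pixels), "D" ([k1, k2, p1, p2, k3] as OpenCV has them; the pictures are not rectified), "rvec" (rotation vector, rad) and "tvec" (3), from world to camera coordinates, as OpenCV has them. Camera axes: x right, y down, z forward; pixel columns grow to the right and rows downward; lengths in m; the calibration is good to about 2 mm. A picture is of the moment at which its call begins. get_calibration takes no time and is no camera call.
- bot.hand_in(): hands the job in, once; it reports no verdict.
Trained networks look in the newest picture that a camera, given by its name, has taken for a name from the list of things; names that differ only in an ending like _2 or _b are one class to them, and where a whole thing is asked for, a point or a joint stands for the part that bears it (a point fixed in the world has none). Each returns a list of dicts, best first, with "p" (0 to 1); they miss things now and then, are a little off and sometimes report something else, mostly with a low value. They report only what shows in the picture. A call takes as long as a camera call.
- bot.find_in(name, camera): "point" ([x, y, z] in m, in world coordinates, good to about 4 mm: the middle of the surface that is visible of it).
The state is a dict: "time_s": time; "joint_positions": joint angles; "qvel": joint speeds; "tau": joint torques, N m; "position": TCP position; "tcp_rot": TCP orientation; "force": force on the tool from outside, world axes, zero at the start; "moment": the same for the moment, N m; "opening": opening from 0.0 (shut) to 1.0 (fully open).
Only numpy, scipy, OpenCV 4.12 (cv2) and the standard library are available. Lean on these libraries where they do the work, as an engineer would, in place of code of your own. Each camera call takes 0.05 s, during which the arm holds its last target.

TASK

Set up the honing machine for stropping gouges, working with a fingertip only: push the small direction selector round to its left-hand position, and click the larger speed selector round to 5, counting from 0 at its anticlockwise end. Push the levers gently and do not grip them, keep off the mushroom stop button, and leave the tools and other loose things lying where they are.

Things in the scene. Friction and masses are not known exactly. Their poses are not given: they have to be found in the camera images.
- honer: honing machine fixed to the bench: grey control box (170 mm along x, 270 mm along y) with a level panel 92 mm above the table; to its left a motor (158 mm high) and honing wheels under a hood (190 mm). Origin on the table under the box's centre; x points away from the operator on the robot's side, y to the operator's left, z up. Left and clockwise are as seen from there, from above
- speed_axis (a point): the speed selector's upright turning axis, at the panel's surface (20 mm along x, -65 mm along y from the box's centre). Eight printed dots of growing size stand round it, 58 mm out, one for each setting 0 to 7
- speed_tip (a point): point on top of the speed selector's lever, 40 mm out from the axis, 32 mm above the panel. It is the larger, right-hand selector: a black one-armed lever (the pointer, white line on top) 12 mm wide, reaching 50 mm from the axis, from 6 to 32 mm above the panel, on a flat skirt 52 mm across and 6 mm high
- speed (a joint): speed selector's angle, rad, growing clockwise: setting n is n x 0.5236 (30 degrees a click). At 0 the lever points 105 degrees anticlockwise of the box's x, at 7 105 degrees clockwise; stops lie 0.06 beyond. Spring detents: 2 to 4 N at the lever's end takes it over the crest half-way between settings, then it snaps into the next (rests within 0.05). Starts at 0, 1, 2 or 3
- direction_axis (a point): the direction selector's upright turning axis, at the panel's surface (20 mm along x, 75 mm along y from the box's centre). A dot marks the middle setting, bent arrows the left and right ones
- direction_tip (a point): point on top of the direction selector's long arm, 28 mm out from the axis, 28 mm above the panel. It is the smaller, left-hand selector: a black lever 11 mm wide, from 6 to 28 mm above the panel, reaching 38 mm from the axis with its long arm (the pointer, white line on top) and 14 mm the other way, on a skirt 38 mm across and 6 mm high
- direction (a joint): direction selector's angle, rad, growing clockwise: 0 = left-hand setting (long arm 45 degrees anticlockwise of the box's x), 0.785 = middle (along x), 1.571 = right-hand; stops lie 0.08 beyond the ends. Spring detents with crests half-way, 2 to 4 N at the lever's end. Starts in the middle or at the right
- stop (a joint): travel, m, of the spring-loaded mushroom stop button, 0 = out, 0.006 = pressed: 38 mm across, top 30 mm above the panel, at x -50 mm, y -108 mm from the box's centre (the panel's right-hand corner on the operator's side). The small flush button to its left does not move
- gouge_a: a loose carving gouge lying across in front of the control box: round wooden handle 125 mm long and 27 mm thick, steel blade 115 mm; origin on the table under the ferrule, x along the blade
- gouge_b: a second loose gouge lying to the right of the control box, handle 125 mm, blade 125 mm; origin on the table under the ferrule, x along the blade
- mallet: a loose round wooden carver's mallet standing on its head behind the motor, 86 mm thick, 246 mm high; origin under its centre
- compound_bar: a loose bar of honing compound, 24 x 62 x 20 mm high, lying on the panel near its front edge, before the direction selector; origin under its centre
- slip_stone: a loose slip stone, 20 x 66 x 9 mm high, lying on the panel near its front edge, between the selectors; origin under its centre
- paste_jar: a loose jar, 60 mm across, 50 mm high, on the table behind the control box; origin under its centre
- blank: a loose lime-wood blank, 75 x 100 mm, 62 mm high, to the right of the control box; origin under its centre

How it is judged:
By the outcome, as a careful person would: the job done as asked, in the order asked, and still so for the second after the job is handed in, with the robot touching nothing.
It also fails if it takes over 56 s, if anything falls off the work surface, if the arm or the gripper's body presses on something with over 40 N, if the wrist force passes 120 N, or if a joint passes its speed limit or range.

## Working session

There is one attempt and no reset: what is moved stays moved. The work goes in short steps, Python scripts to look and compute and a tool call to move; the robot and the scene stay as the last step left them, time stands still between calls to the robot, and variables do not carry over. Pictures are saved under pics/ and viewed, and the job is handed in when it is done.

Besides the shell and the picture viewer there is one more tool, called after ">>>" as name(argument=value, ...) on one line, values as JSON. apply_moves: Moves the arm, as the interface text tells. Its arguments: {"type":"object","properties":{"motion":{"type":"string"}},"required":["motion"]}

```bash
mkdir -p pics; ls
python3 - <<'E'
from rig import bot
import cv2
s=bot.read_state();print(s)
for c in ("top","side"):
    im=bot.capture(c);cv2.imwrite(f"pics/{c}0.png",im[:,:,::-1])
    print(bot.get_calibration(c))
    for n in ("speed_tip","direction_tip","honer","stop","speed_axis","direction_axis"):
        print(c,n,bot.find_in(n,c)[:2])
print(bot.pinch_z)
E
```

```text
pics
{'time_s': 0.0, 'joint_positions': array([ 5.42869992e+01,  3.02805423e+01,  8.21557507e+01,  1.40618932e-03,
        6.76868116e+01, -1.02260322e+01]), 'qvel': array([ 0.08764284,  0.00741839,  0.03059799, -0.05013957,  0.01772111,
       -0.02555191]), 'tau': array([-1.08033979e-03, -4.40043175e+01, -1.76589578e+01,  6.33393601e-02,
        5.81344077e-02, -1.65278061e-04]), 'position': array([0.26847173, 0.56360887, 0.22155824]), 'tcp_rot': array([[-9.02678899e-01,  4.30312892e-01, -1.27261493e-03],
       [ 4.30314584e-01,  9.02677330e-01, -1.73128673e-03],
       [ 4.03765647e-04, -2.11042076e-03, -9.99997692e-01]]), 'force': array([ 0.26924172,  0.57766667, -0.13160894]), 'moment': array([-0.01447983, -0.00902615,  0.00047212]), 'opening': 0.9946126612267132}
{'fx': 465.77724720898976, 'fy': 465.77724720898976, 'cx': 255.39999333304908, 'cy': 191.40362616263184, 'D': array([0.02286196, 0.        , 0.        , 0.        , 0.        ]), 'rvec': array([ 2.13704297, -2.10798277,  0.14003634]), 'tvec': array([-0.08185471,  0.59594971,  1.1521227 ])}
top speed_tip [{'point': [0.
[... 531 characters left out ...]
8.1999431718095, 'cx': 253.60193337259372, 'cy': 195.12921574557367, 'D': array([0.04664315, 0.        , 0.        , 0.        , 0.        ]), 'rvec': array([ 2.32668075, -0.70407809,  0.25738435]), 'tvec': array([-0.54313649,  0.23338077,  1.07308139])}
side speed_tip [{'point': [0.5819, -0.2467, 0.1046], 'p': 0.83}, {'point': [0.5063, -0.0837, 0.088], 'p': 0.18}]
side direction_tip [{'point': [0.5663, -0.1117, 0.1096], 'p': 0.47}]
side honer [{'point': [0.5101, -0.0875, 0.0929], 'p': 0.67}]
side stop [{'point': [0.5177, -0.3025, 0.1182], 'p': 0.71}]
side speed_axis [{'point': [0.5098, -0.0847, 0.09], 'p': 0.93}, {'point': [0.7112, -0.2144, 0.0498], 'p': 0.28}]
side direction_axis []
0.0187
```

View pics/top0.png

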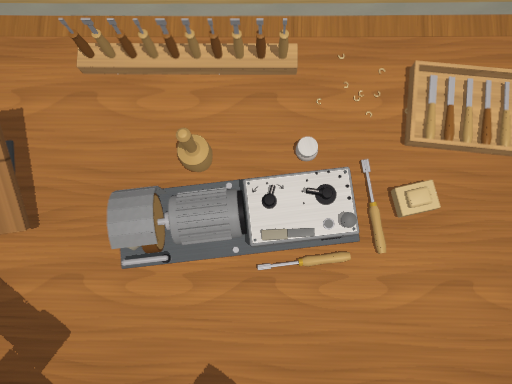

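View pics/side0.png

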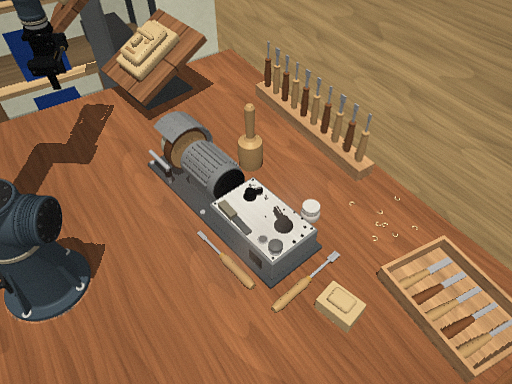

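```bash
cat > h.py <<'E'
from rig import bot
import cv2, numpy as np
def cal(c):
    k=bot.get_calibration(c);K=np.array([[k['fx'],0,k['cx']],[0,k['fy'],k['cy']],[0,0,1.]])
    return K,k['D'],k['rvec'],k['tvec']
def proj(c,P):
    K,D,r,t=cal(c);return cv2.projectPoints(np.array(P,float).reshape(-1,1,3),r,t,K,D)[0].reshape(-1,2)
def unproj(c,uv,z):
    K,D,r,t=cal(c);n=cv2.undistortPoints(np.array(uv,float).reshape(-1,1,2),K,D).reshape(-1,2)
    R=cv2.Rodrigues(r)[0];C=-R.T@t
    d=np.c_[n,np.ones(len(n))]@R
    return C+d*((z-C[2])/d[:,2])[:,None]
E
python3 - <<'E'
import cv2
for c,b in (("top",(235,160,365,255)),("side",(205,170,325,285))):
    i=cv2.imread(f"pics/{c}0.png")[b[1]:b[3],b[0]:b[2]]
    s=6 if c=="top" else 5
    cv2.imwrite(f"pics/{c}0z.png",cv2.resize(i,None,fx=s,fy=s,interpolation=cv2.INTER_CUBIC))
E
```

```text
(no output)
```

View pics/top0z.png

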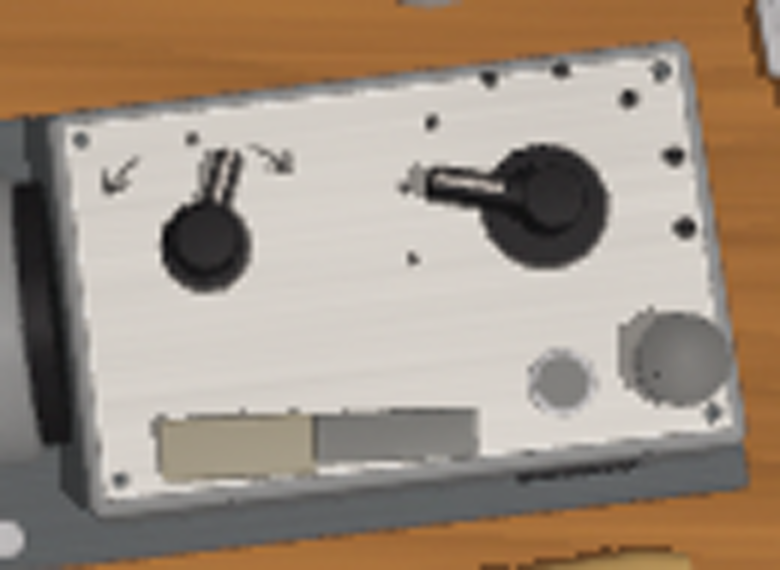

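View pics/side0z.png

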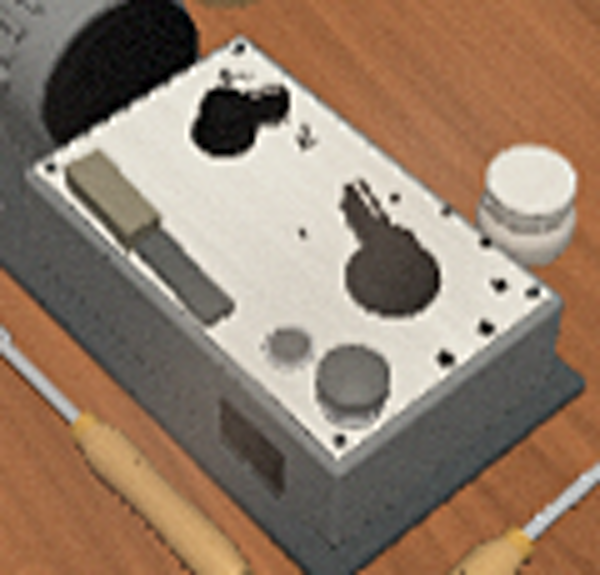

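```bash
cat > fit.py <<'E'
from h import *
from scipy.optimize import least_squares
uv=np.array([(411,258),(431,122),(490,78),(560,70),(628,98),(674,155),(684,228),(192,139)])/6+[235,160]-0.4
n=[0,2,3,4,5,6,7]
L=[(0.02+.058*np.cos(np.radians(105-30*k)),-.065+.058*np.sin(np.radians(105-30*k)),.092) for k in n]+[]
L=np.array(L)
suv=np.array([(303,233),(395,197),(447,211),(486,242),(500,285),(486,327),(446,357)])/5+[205,170]-.4
def T(p,L):
    L=np.atleast_2d(L);c,s=np.cos(p[2]),np.sin(p[2]);return np.c_[p[0]+c*L[:,0]-s*L[:,1],p[1]+s*L[:,0]+c*L[:,1],L[:,2]]
if __name__=="__main__":
    for nm in ("top","side","both"):
        f=lambda p:np.r_[(proj("top",T(p,L))-uv[:7]).ravel()*(nm!="side"),(proj("side",T(p,L))-suv).ravel()*(nm!="top")]
        r=least_squares(f,[.52,-.19,.1]);print(nm,r.x,np.degrees(r.x[2]),np.abs(r.fun).max())
    p=r.x;np.save("pose.npy",p)
    for nm,z,s,o in (("top",0,6,(235,160)),("side",0,5,(205,170))):
        im=cv2.imread(f"pics/{nm}0z.png")
        def dot(l,col):
            q=(proj(nm,T(p,l))[0]-o+.4)*s;cv2.circle(im,tuple(int(v) for v in q),3,col,-1)
        for x in(-.085,.085):
            for y in(-.135,.135): dot((x,y,.092),(0,0,255))
        dot((-.05,-.108,.122),(255,0,255))
        for k in range(8):
            a=np.radians(105-30*k)
            for rr in (.0,.01,.02,.03,.04,.05):dot((.02+rr*np.cos(a),-.065+rr*np.sin(a),.124),(0,255,0) if k==1 else (255,255,0))
        for k in range(3):
            a=np.radians(45-45*k)
            for rr in (0,.014,.028,.038):dot((.02+rr*np.cos(a),.075+rr*np.sin(a),.12),[(0,255,255),(0,255,0),(255,0,0)][k])
        cv2.imwrite(f"pics/{nm}_ov.png",im)
    print("axes",T(p,[(.02,-.065,.092),(.02,.075,.092),(-.05,-.108,.122)]))
    # lever points in top, heights
    for q,z in(((206,243),.12),((225,155),.12)):
        print(unproj("top",np.array([q])/6+[235,160]-.4,z))
E
python3 fit.py
```

```text
top [ 0.55688943 -0.18496816  0.12621002] 7.231301495696267 0.24543706685545885
side [ 0.55631016 -0.18524482  0.12843515] 7.358792313731654 0.28045799974333363
both [ 0.55666578 -0.18504976  0.12707047] 7.280601916086526 0.26404376460402545
axes [[ 0.5847419  -0.24699111  0.092     ]
 [ 0.56699987 -0.10811988  0.092     ]
 [ 0.52075562 -0.29851544  0.122     ]]
[[ 0.5642742  -0.10896257  0.12      ]]
[[ 0.6002133  -0.11621187  0.12      ]]
```

View pics/top_ov.png

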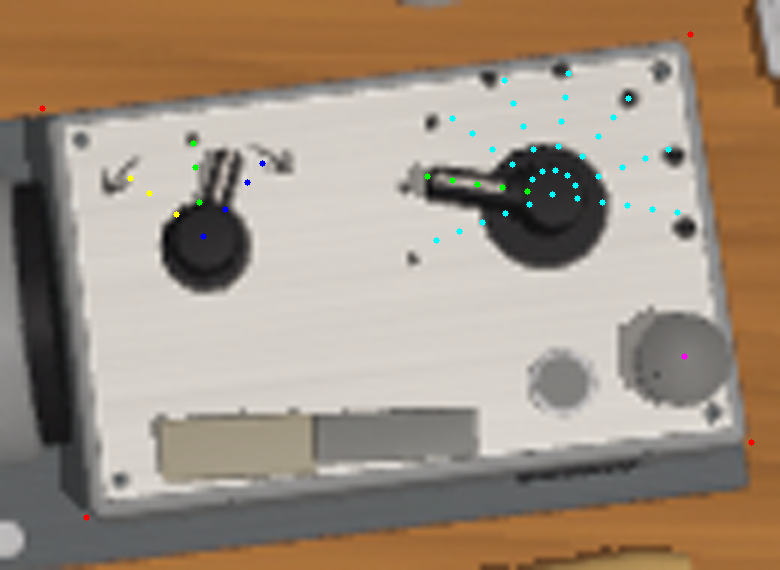

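View pics/side_ov.png

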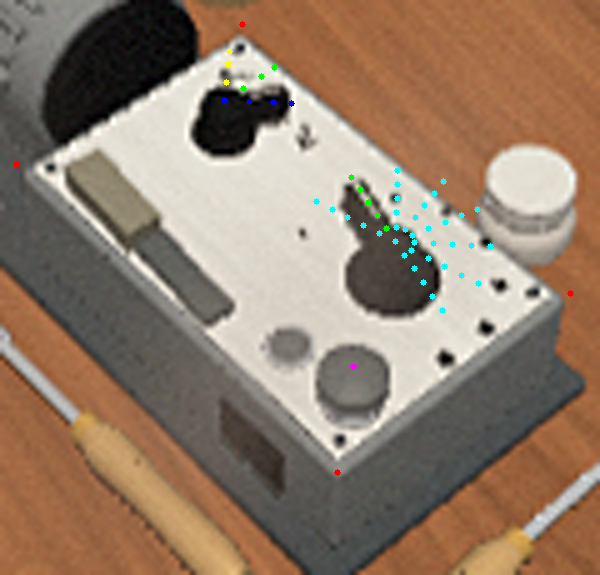

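Run:
```python
import cv2,numpy as np
a=cv2.imread("pics/top0.png")[178:215,248:292];b=cv2.imread("pics/side0.png")[178:206,236:276]
f=lambda i,s:cv2.resize(i,None,fx=s,fy=s,interpolation=cv2.INTER_NEAREST)
A=f(a,9);B=f(b,9);H=max(len(A),len(B))
pad=lambda i:np.pad(i,((0,H-len(i)),(0,0),(0,0)))
cv2.imwrite("pics/zz.png",np.hstack([pad(A),pad(B)]))
```

```text
(no output)
```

View pics/zz.png

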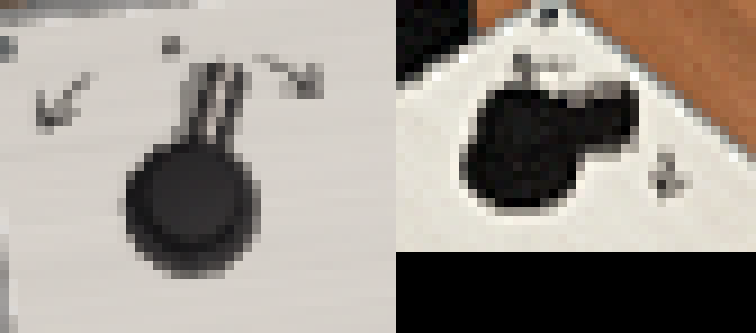

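```bash
cat > plan.py <<'E'
import numpy as np,json,os
from scipy.spatial.transform import Rotation as Ro
def mat(phi):
    c,s=np.cos(np.radians(phi)),np.sin(np.radians(phi));return np.array([[-s,c,0],[c,s,0],[0,0,-1.]])
def load(): return json.load(open("cmd.json")) if os.path.exists("cmd.json") else [.269,.564,.223,64.515]
def rows(tg):
    """world targets (x,y,z,phi) -> rows"""
    c=load();R=mat(c[3])
    for t in tg:
        d=R.T@(np.array(t[:3])-c[:3]);print("%.4f %.4f %.4f 0 0 %.1f"%(*d,c[3]-t[3]))
def sent(txt):
    """book a sent call: final row"""
    r=[float(v) for v in txt.strip().strip(';').split(';')[-1].split()];c=load()
    p=np.array(c[:3])+mat(c[3])@r[:3];json.dump([*p,c[3]-r[5]],open("cmd.json","w"));print("cmd",load())
P=np.load("pose.npy") if os.path.exists("pose.npy") else None
def push(which,al,z,lat,r):
    """pusher pose for lever frame angle al (deg acw of box x)"""
    ax={"d":(.02,.075),"s":(.02,-.065)}[which];a=np.radians(al)
    l=np.array([ax[0]+r*np.cos(a)-lat*np.sin(a),ax[1]+r*np.sin(a)+lat*np.cos(a)])
    c,s=np.cos(P[2]),np.sin(P[2])
    return [P[0]+c*l[0]-s*l[1],P[1]+s*l[0]+c*l[1],z,al+np.degrees(P[2])]
E
python3 - <<'E'
from plan import *
g=push("d",-62,.33,-.015,.034);print(g)
c=np.array(load());m=c.copy();m[2]=.33
T=[c+(m-c)*.5,m]+[m+(np.array(g)-m)*k/16 for k in range(1,17)]
rows(T)
E
```

```text
[np.float64(0.5743926371881112), np.float64(-0.1445389253581627), 0.33, np.float64(-54.719398083913475)]
0.0000 0.0000 -0.0535 0 0 0.0
0.0000 0.0000 -0.1070 0 0 0.0
-0.0363 -0.0318 -0.1070 0 0 7.5
-0.0726 -0.0635 -0.1070 0 0 14.9
-0.1089 -0.0953 -0.1070 0 0 22.4
-0.1451 -0.1270 -0.1070 0 0 29.8
-0.1814 -0.1588 -0.1070 0 0 37.3
-0.2177 -0.1906 -0.1070 0 0 44.7
-0.2540 -0.2223 -0.1070 0 0 52.2
-0.2903 -0.2541 -0.1070 0 0 59.6
-0.3266 -0.2859 -0.1070 0 0 67.1
-0.3628 -0.3176 -0.1070 0 0 74.5
-0.3991 -0.3494 -0.1070 0 0 82.0
-0.4354 -0.3811 -0.1070 0 0 89.4
-0.4717 -0.4129 -0.1070 0 0 96.9
-0.5080 -0.4447 -0.1070 0 0 104.3
-0.5443 -0.4764 -0.1070 0 0 111.8
-0.5805 -0.5082 -0.1070 0 0 119.2
```

>>> apply_moves(motion="0 0 -0.0535 0 0 0 0; 0 0 -0.107 0 0 0 0; -0.036 -0.032 -0.107 0 0 7.5 0; -0.073 -0.064 -0.107 0 0 15 0; -0.109 -0.095 -0.107 0 0 22.5 0; -0.145 -0.127 -0.107 0 0 30 0; -0.181 -0.159 -0.107 0 0 37.5 0; -0.218 -0.191 -0.107 0 0 44.7 0")

```text
time_s: 1.7
position: [0.3839, 0.2966, 0.3298]
tcp_rot: [[-0.335, 0.942, 0.001], [0.942, 0.335, 0.0], [-0.0, 0.001, -1.0]]
force: [-0.2, 0.8, 0.1]
opening: 0.17
```

Run:
```python
from plan import *
sent("-0.218 -0.191 -0.107 0 0 44.7 0")
from rig import bot
s=bot.read_state();print(s['position'],s['tcp_rot'].round(3),s['force'],s['opening'])
g=push("d",-62,.33,-.015,.034)
c=np.array(load());g=np.array(g)
rows([c+(g-c)*k/10 for k in range(1,11)])
```

```text
cmd [0.3836056714045707, 0.29778478615618603, 0.33, 19.814999999999998]
[0.38390946 0.29656622 0.32979404] [[-0.335  0.942  0.001]
 [ 0.942  0.335  0.   ]
 [-0.     0.001 -1.   ]] [-0.20922607  0.75561105  0.12346584] 0.16977625706081817
-0.0481 0.0030 0.0000 0 0 7.5
-0.0962 0.0059 0.0000 0 0 14.9
-0.1442 0.0089 0.0000 0 0 22.4
-0.1923 0.0118 0.0000 0 0 29.8
-0.2404 0.0148 0.0000 0 0 37.3
-0.2885 0.0177 0.0000 0 0 44.7
-0.3366 0.0207 0.0000 0 0 52.2
-0.3846 0.0236 0.0000 0 0 59.6
-0.4327 0.0266 0.0000 0 0 67.1
-0.4808 0.0296 0.0000 0 0 74.5
```

>>> apply_moves(motion="-0.058 0.004 0 0 0 9 0; -0.116 0.007 0 0 0 18 0; -0.174 0.011 0 0 0 27 0; -0.232 0.014 0 0 0 36 0; -0.29 0.018 0 0 0 45 0; -0.348 0.021 0 0 0 54 0; -0.406 0.025 0 0 0 63 0; -0.46 0.028 0 0 0 71 0")

```text
time_s: 2.7
position: [0.5664, -0.1274, 0.3297]
tcp_rot: [[0.783, 0.623, 0.001], [0.623, -0.783, -0.0], [0.0, 0.0, -1.0]]
force: [0.7, 0.2, -0.6]
opening: 0.003
```

Run:
```python
from plan import *
sent("-0.46 0.028 0 0 0 71 0")
from rig import bot
import cv2
s=bot.read_state();print(s['position'],s['force'],s['opening'])
g=push("d",-62,.33,-.015,.034)
c=np.array(load());g=np.array(g);f=g.copy();f[2]=.107
rows([g]+[g+(f-g)*k/6 for k in range(1,7)])
cv2.imwrite("pics/side1.png",bot.capture("side")[:,:,::-1])
```

```text
cmd [0.5658805950498276, -0.12548800083834283, 0.33, -51.185]
[ 0.56637851 -0.127386    0.32968345] [ 0.69603574  0.22622716 -0.62785835] 0.002806730808415434
-0.0053 0.0202 0.0000 0 0 3.5
-0.0053 0.0202 0.0372 0 0 3.5
-0.0053 0.0202 0.0743 0 0 3.5
-0.0053 0.0202 0.1115 0 0 3.5
-0.0053 0.0202 0.1487 0 0 3.5
-0.0053 0.0202 0.1858 0 0 3.5
-0.0053 0.0202 0.2230 0 0 3.5
```

View pics/side1.png

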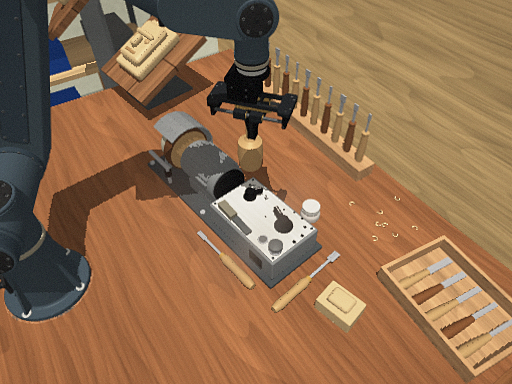

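>>> apply_moves(motion="-0.005 0.02 0 0 0 3.5 0; -0.005 0.02 0.04 0 0 3.5 0; -0.005 0.02 0.08 0 0 3.5 0; -0.005 0.02 0.12 0 0 3.5 0; -0.005 0.02 0.15 0 0 3.5 0; -0.005 0.02 0.18 0 0 3.5 0; -0.005 0.02 0.195 0 0 3.5 0; -0.005 0.02 0.195 0 0 3.5 0")

```text
time_s: 3.75
position: [0.5739, -0.1437, 0.1338]
tcp_rot: [[0.816, 0.578, -0.002], [0.578, -0.816, 0.001], [-0.001, -0.002, -1.0]]
force: [-0.8, -0.2, 0.1]
opening: 0.003
```

Run:
```python
from plan import *
sent("-0.005 0.02 0.195 0 0 3.5 0")
from rig import bot
import cv2
s=bot.read_state();print(s['position'],s['force'],s['opening'])
for c,b in (("top",(235,160,365,255)),("side",(205,130,325,250))):
    i=bot.capture(c)[b[1]:b[3],b[0]:b[2],::-1]
    cv2.imwrite(f"pics/{c}2.png",cv2.resize(i,None,fx=4.8,fy=4.8,interpolation=cv2.INTER_CUBIC))
# sweep plan
rows([push("d",-62,.107,-.015,.034)]+[push("d",a,.107,-.015,.034) for a in range(-55,45,7)])
```

```text
cmd [0.5745208819829866, -0.14420551781343013, 0.135, -54.685]
[ 0.57390089 -0.14371358  0.13379985] [-0.79253287 -0.20556736  0.09120279] 0.003318026571435624
-0.0003 0.0002 0.0280 0 0 0.0
0.0040 0.0018 0.0280 0 0 -7.0
0.0084 0.0028 0.0280 0 0 -14.0
0.0129 0.0033 0.0280 0 0 -21.0
0.0174 0.0033 0.0280 0 0 -28.0
0.0219 0.0027 0.0280 0 0 -35.0
0.0263 0.0015 0.0280 0 0 -42.0
0.0305 -0.0002 0.0280 0 0 -49.0
0.0345 -0.0023 0.0280 0 0 -56.0
0.0382 -0.0050 0.0280 0 0 -63.0
0.0415 -0.0081 0.0280 0 0 -70.0
0.0445 -0.0115 0.0280 0 0 -77.0
0.0470 -0.0153 0.0280 0 0 -84.0
0.0490 -0.0194 0.0280 0 0 -91.0
0.0505 -0.0236 0.0280 0 0 -98.0
0.0514 -0.0281 0.0280 0 0 -105.0
```

View pics/top2.png

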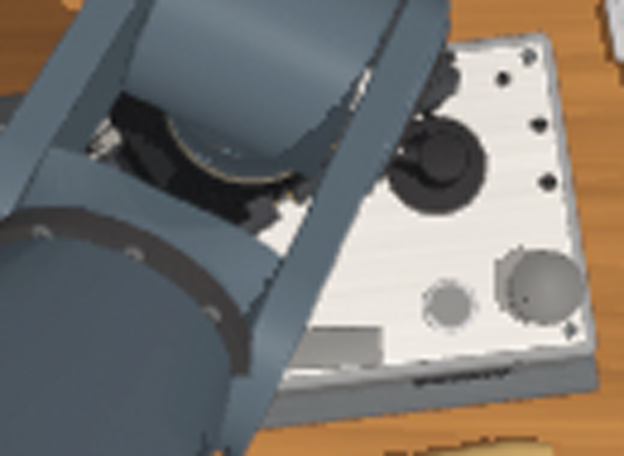

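View pics/side2.png

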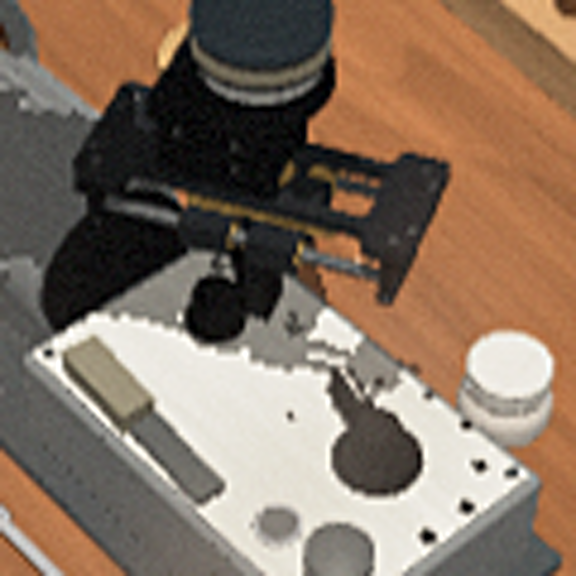

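>>> apply_moves(motion="0 0 0.01 0 0 0 0; 0 0 0.02 0 0 0 0; 0 0 0.028 0 0 0 0; 0 0 0.028 0 0 0 0; 0.004 0.0018 0.028 0 0 -7 0; 0.0084 0.0028 0.028 0 0 -14 0; 0.0129 0.0033 0.028 0 0 -21 0; 0.0174 0.0033 0.028 0 0 -28 0")

```text
time_s: 4.85
position: [0.5909, -0.1367, 0.1067]
tcp_rot: [[0.446, 0.895, 0.0], [0.895, -0.446, -0.0], [0.0, 0.001, -1.0]]
force: [0.5, 0.0, -0.0]
opening: 0.006
```

Run:
```python
from plan import *
sent("0.0174 0.0033 0.028 0 0 -28 0")
from rig import bot
import cv2
s=bot.read_state();print(s['position'],s['force'],s['opening'])
i=bot.capture("side")[130:250,205:325,::-1]
cv2.imwrite(f"pics/side3.png",cv2.resize(i,None,fx=4.8,fy=4.8,interpolation=cv2.INTER_CUBIC))
rows([push("d",a,.107,-.015,.034) for a in range(-28,45,6)])
```

```text
cmd [0.5906266784308887, -0.1368398324564017, 0.10700000000000001, -26.685000000000002]
[ 0.59085505 -0.13673755  0.10673211] [ 0.51077406  0.02712942 -0.00882637] 0.006279774855677931
0.0037 0.0014 0.0000 0 0 -6.0
0.0074 0.0024 0.0000 0 0 -12.0
0.0113 0.0030 0.0000 0 0 -18.0
0.0152 0.0032 0.0000 0 0 -24.0
0.0190 0.0029 0.0000 0 0 -30.0
0.0229 0.0023 0.0000 0 0 -36.0
0.0266 0.0013 0.0000 0 0 -42.0
0.0303 -0.0001 0.0000 0 0 -48.0
0.0337 -0.0019 0.0000 0 0 -54.0
0.0370 -0.0040 0.0000 0 0 -60.0
0.0400 -0.0065 0.0000 0 0 -66.0
0.0427 -0.0092 0.0000 0 0 -72.0
0.0452 -0.0122 0.0000 0 0 -78.0
```

View pics/side3.png

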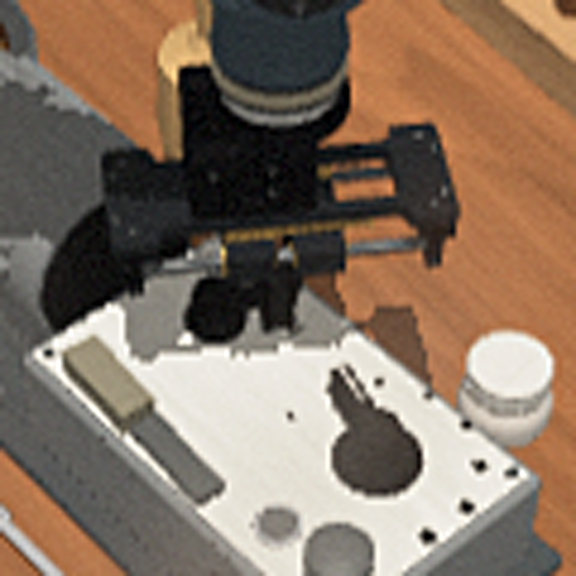

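Beside the lever, no contact yet. Sweep on.

>>> apply_moves(motion="0.0037 0.0014 0 0 0 -6 0; 0.0074 0.0024 0 0 0 -12 0; 0.0113 0.003 0 0 0 -18 0; 0.0152 0.0032 0 0 0 -24 0; 0.019 0.0029 0 0 0 -30 0; 0.0229 0.0023 0 0 0 -36 0; 0.0266 0.0013 0 0 0 -42 0; 0.0303 -0.0001 0 0 0 -48 0")

```text
time_s: 5.9
position: [0.6044, -0.1112, 0.1068]
tcp_rot: [[-0.366, 0.931, 0.001], [0.931, 0.366, -0.003], [-0.003, -0.0, -1.0]]
force: [-0.6, -4.6, -1.1]
opening: 0.006
```

Run:
```python
from plan import *
sent("0.0303 -0.0001 0 0 0 -48 0")
from rig import bot
import cv2
s=bot.read_state();print(s['position'],s['force'],s['opening'])
i=bot.capture("side")[130:250,205:325,::-1]
cv2.imwrite(f"pics/side4.png",cv2.resize(i,None,fx=4.8,fy=4.8,interpolation=cv2.INTER_CUBIC))
rows([push("d",a,.107,-.015,.034) for a in range(18,45,3)])
```

```text
cmd [0.6041446080358583, -0.10972220757524581, 0.10700000000000001, 21.314999999999998]
[ 0.60440305 -0.11119163  0.10682036] [-0.62796649 -4.57908974 -1.07875195] 0.005870090120044589
0.0024 0.0009 0.0000 0 0 -4.0
0.0042 0.0015 0.0000 0 0 -7.0
0.0061 0.0021 0.0000 0 0 -10.0
0.0080 0.0025 0.0000 0 0 -13.0
0.0099 0.0028 0.0000 0 0 -16.0
0.0119 0.0030 0.0000 0 0 -19.0
0.0138 0.0031 0.0000 0 0 -22.0
0.0157 0.0031 0.0000 0 0 -25.0
0.0177 0.0030 0.0000 0 0 -28.0
```

View pics/side4.png

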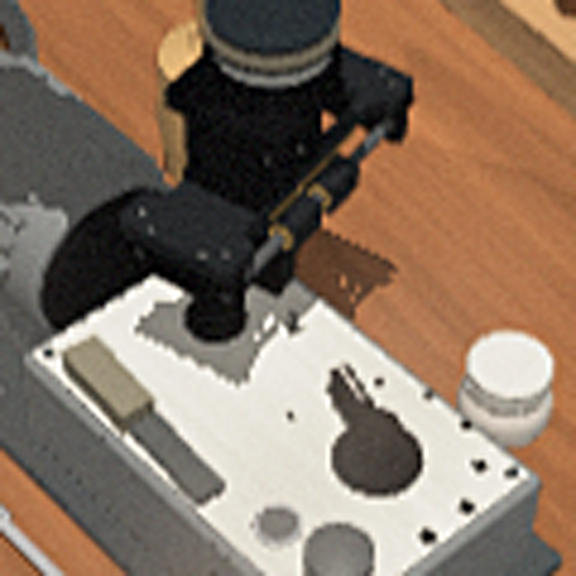

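>>> apply_moves(motion="0.0024 0.0009 0 0 0 -4 0; 0.0042 0.0015 0 0 0 -7 0; 0.0061 0.0021 0 0 0 -10 0; 0.008 0.0025 0 0 0 -13 0; 0.0099 0.0028 0 0 0 -16 0; 0.0119 0.003 0 0 0 -19 0; 0.0138 0.0031 0 0 0 -22 0; 0.0138 0.0031 0 0 0 -22 0")

```text
time_s: 6.95
position: [0.6018, -0.0953, 0.1066]
tcp_rot: [[-0.684, 0.729, -0.0], [0.729, 0.684, 0.0], [0.0, 0.0, -1.0]]
force: [-0.0, -0.4, -0.5]
opening: 0.002
```

Run:
```python
from plan import *
sent("0.0138 0.0031 0 0 0 -22 0")
from rig import bot
import cv2
s=bot.read_state();print(s['position'],s['force'],s['opening'])
i=bot.capture("side")[130:250,205:325,::-1]
cv2.imwrite(f"pics/side5.png",cv2.resize(i,None,fx=4.8,fy=4.8,interpolation=cv2.INTER_CUBIC))
# retreat backwards then up
rows([push("d",a,.107,-.015,.034) for a in (32,28,24,20)]+[push("d",20,z,-.015,.034) for z in (.13,.16,.19,.22)])
```

```text
cmd [0.6020163230834904, -0.09573934652460514, 0.10700000000000001, 43.315]
[ 0.60181696 -0.09531573  0.10659236] [-0.00651574 -0.42350352 -0.50420749] 0.0015062217568736483
-0.0023 -0.0011 0.0000 0 0 4.0
-0.0046 -0.0024 0.0000 0 0 8.0
-0.0067 -0.0038 0.0000 0 0 12.0
-0.0088 -0.0054 0.0000 0 0 16.0
-0.0088 -0.0054 -0.0230 0 0 16.0
-0.0088 -0.0054 -0.0530 0 0 16.0
-0.0088 -0.0054 -0.0830 0 0 16.0
-0.0088 -0.0054 -0.1130 0 0 16.0
```

View pics/side5.png

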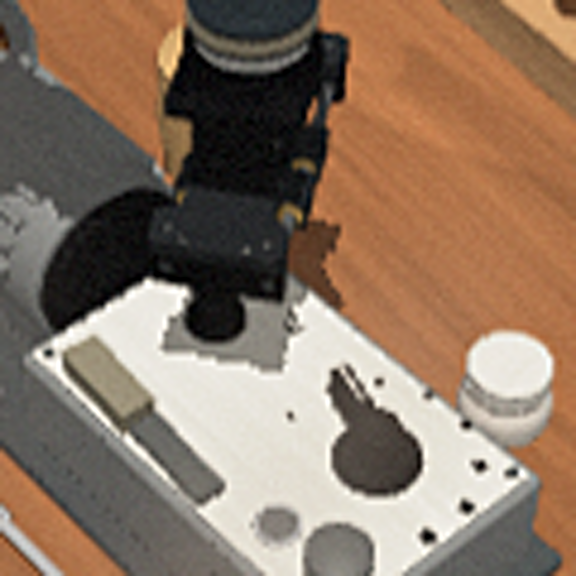

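>>> apply_moves(motion="-0.0023 -0.0011 0 0 0 4 0; -0.0046 -0.0024 0 0 0 8 0; -0.0067 -0.0038 0 0 0 12 0; -0.0088 -0.0054 0 0 0 16 0; -0.0088 -0.0054 -0.023 0 0 16 0; -0.0088 -0.0054 -0.06 0 0 16 0; -0.0088 -0.0054 -0.1 0 0 16 0; -0.0088 -0.0054 -0.14 0 0 16 0")

```text
time_s: 8.0
position: [0.6038, -0.1057, 0.2478]
tcp_rot: [[-0.457, 0.89, -0.0], [0.89, 0.457, 0.0], [0.0, 0.0, -1.0]]
force: [0.6, -0.0, -0.1]
opening: 0.009
```

Run:
```python
from plan import *
sent("-0.0088 -0.0054 -0.14 0 0 16 0")
from rig import bot
import cv2
s=bot.read_state();print(s['position'],s['force'],s['opening'])
i=bot.capture("side")[130:250,205:325,::-1]
cv2.imwrite(f"pics/side6.png",cv2.resize(i,None,fx=4.8,fy=4.8,interpolation=cv2.INTER_CUBIC))
i=bot.capture("top")[::,:,::-1];cv2.imwrite("pics/top6.png",i)
c=np.array(load());g=np.array(push("s",112,.247,.015,.042));print(g)
rows([c+(g-c)*k/10 for k in range(1,11)])
```

```text
cmd [0.604124197846651, -0.10584661440385078, 0.24700000000000003, 27.314999999999998]
[ 0.60384091 -0.10565496  0.24776616] [ 0.5610676  -0.01657902 -0.10298565] 0.009328310782183576
[  0.55111672  -0.21769356   0.247      119.28060192]
-0.0075 -0.0098 0.0000 0 0 -9.2
-0.0150 -0.0197 0.0000 0 0 -18.4
-0.0225 -0.0295 0.0000 0 0 -27.6
-0.0300 -0.0394 0.0000 0 0 -36.8
-0.0375 -0.0492 0.0000 0 0 -46.0
-0.0450 -0.0591 0.0000 0 0 -55.2
-0.0525 -0.0689 0.0000 0 0 -64.4
-0.0600 -0.0787 0.0000 0 0 -73.6
-0.0675 -0.0886 0.0000 0 0 -82.8
-0.0751 -0.0984 0.0000 0 0 -92.0
```

View pics/side6.png

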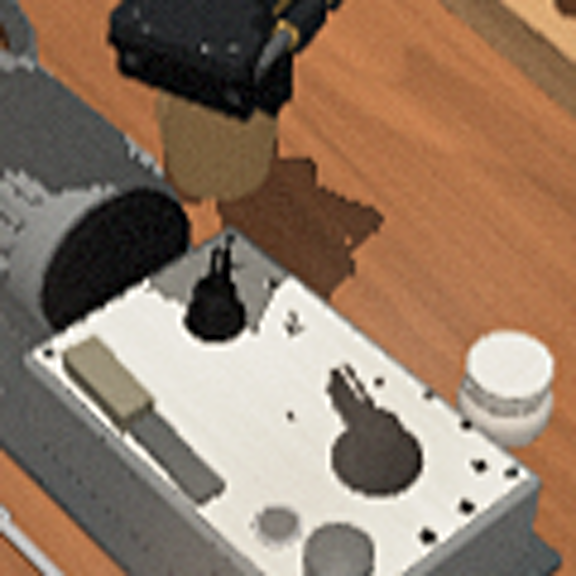

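View pics/top6.png

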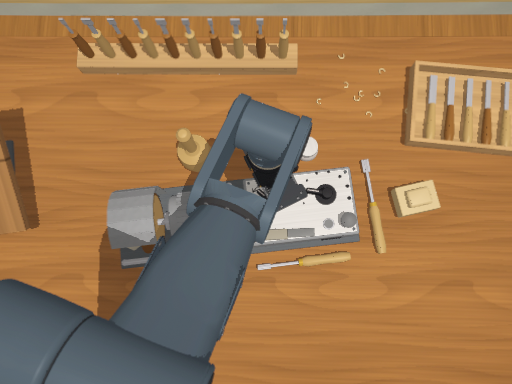

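>>> apply_moves(motion="-0.0075 -0.0098 0 0 0 -9.2 0; -0.015 -0.0197 0 0 0 -18.4 0; -0.0225 -0.0295 0 0 0 -27.6 0; -0.03 -0.0394 0 0 0 -36.8 0; -0.0375 -0.0492 0 0 0 -46 0; -0.045 -0.0591 0 0 0 -55.2 0; -0.0525 -0.0689 0 0 0 -64.4 0; -0.06 -0.0787 0 0 0 -73.6 0")

```text
time_s: 9.1
position: [0.5609, -0.1952, 0.2456]
tcp_rot: [[-0.981, -0.193, -0.001], [-0.193, 0.981, 0.001], [0.001, 0.001, -1.0]]
force: [-0.8, -0.4, 1.0]
opening: 0.003
```

Run:
```python
from plan import *
sent("-0.06 -0.0787 0 0 0 -73.6 0")
from rig import bot
s=bot.read_state();print(s['position'],s['force'],s['opening'])
c=np.array(load());g=np.array(push("s",112,.247,.015,.042))
f=g.copy();f[2]=.107
rows([(c+g)/2,g]+[[*g[:2],z,g[3]] for z in (.207,.167,.145,.125,.107)])
```

```text
cmd [0.5617324045632758, -0.195270469510973, 0.24700000000000003, 100.91499999999999]
[ 0.56090213 -0.19519541  0.24556698] [-0.76282199 -0.43193413  0.99917703] 0.002539889844276107
0.0073 -0.0100 0.0000 0 0 -9.2
0.0147 -0.0200 0.0000 0 0 -18.4
0.0147 -0.0200 0.0400 0 0 -18.4
0.0147 -0.0200 0.0800 0 0 -18.4
0.0147 -0.0200 0.1020 0 0 -18.4
0.0147 -0.0200 0.1220 0 0 -18.4
0.0147 -0.0200 0.1400 0 0 -18.4
```

>>> apply_moves(motion="0.0073 -0.01 0 0 0 -9.2 0; 0.0147 -0.02 0 0 0 -18.4 0; 0.0147 -0.02 0.04 0 0 -18.4 0; 0.0147 -0.02 0.08 0 0 -18.4 0; 0.0147 -0.02 0.102 0 0 -18.4 0; 0.0147 -0.02 0.122 0 0 -18.4 0; 0.0147 -0.02 0.14 0 0 -18.4 0; 0.0147 -0.02 0.14 0 0 -18.4 0")

```text
time_s: 10.1
position: [0.5494, -0.2166, 0.1045]
tcp_rot: [[-0.873, -0.488, -0.004], [-0.488, 0.873, 0.003], [0.002, 0.004, -1.0]]
force: [-0.1, 1.0, -0.4]
opening: 0.007
```

Run:
```python
from plan import *
sent("0.0147 -0.02 0.14 0 0 -18.4 0")
from rig import bot
import cv2
s=bot.read_state();print(s['position'],s['force'],s['opening'],s['joint_positions'])
i=bot.capture("side")[150:270,205:325,::-1]
cv2.imwrite(f"pics/side7.png",cv2.resize(i,None,fx=4.8,fy=4.8,interpolation=cv2.INTER_CUBIC))
rows([push("s",a,.107,.015,.042) for a in range(107,62,-5)])
```

```text
cmd [0.5510853899597807, -0.21769213492710487, 0.10700000000000001, 119.315]
[ 0.54942645 -0.21662902  0.10449219] [-0.08908008  0.99312989 -0.44228733] 0.0068476121761040605 [-3.23538432e+01  3.66012349e+01  9.26759861e+01  5.84852881e-03
  5.10054902e+01 -1.51590856e+02]
-0.0037 0.0011 0.0000 0 0 5.0
-0.0075 0.0019 0.0000 0 0 10.0
-0.0114 0.0024 0.0000 0 0 15.0
-0.0153 0.0026 0.0000 0 0 20.0
-0.0192 0.0024 0.0000 0 0 25.0
-0.0230 0.0018 0.0000 0 0 30.0
-0.0268 0.0010 0.0000 0 0 35.0
-0.0305 -0.0002 0.0000 0 0 40.0
-0.0341 -0.0017 0.0000 0 0 45.0
```

View pics/side7.png

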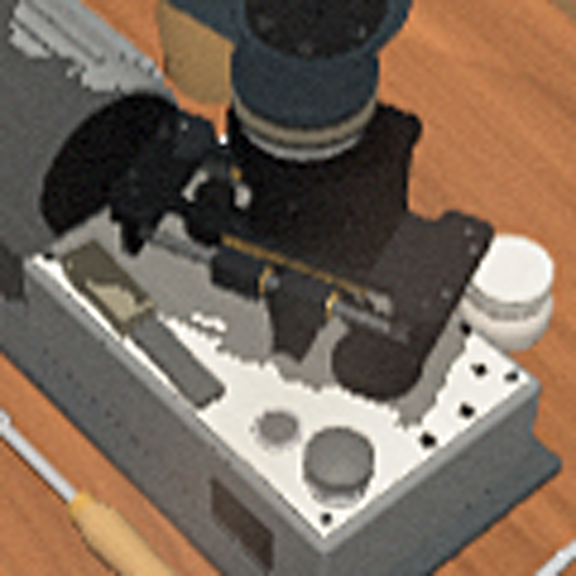

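>>> apply_moves(motion="-0.0037 0.0011 0 0 0 5 0; -0.0075 0.0019 0 0 0 10 0; -0.0114 0.0024 0 0 0 15 0; -0.0153 0.0026 0 0 0 20 0; -0.0192 0.0024 0 0 0 25 0; -0.023 0.0018 0 0 0 30 0; -0.0268 0.001 0 0 0 35 0; -0.0305 -0.0002 0 0 0 40 0")

```text
time_s: 11.15
position: [0.5766, -0.2029, 0.1074]
tcp_rot: [[-0.982, 0.188, -0.002], [0.188, 0.982, -0.0], [0.002, -0.001, -1.0]]
force: [-3.6, -1.4, 2.0]
opening: 0.003
```

Run:
```python
from plan import *
sent("-0.0305 -0.0002 0 0 0 40 0")
from rig import bot
s=bot.read_state();print(s['position'],s['force'],s['opening'])
rows([push("s",a,.107,.015,.042) for a in (68,64,60,56,52,48,44,40)])
```

```text
cmd [0.5777775163451363, -0.20293339551521056, 0.10700000000000001, 79.315]
[ 0.5765667  -0.20286324  0.10741208] [-3.64599693 -1.3621694   2.04691971] 0.00266664299561348
-0.0030 0.0009 0.0000 0 0 4.0
-0.0060 0.0017 0.0000 0 0 8.0
-0.0091 0.0022 0.0000 0 0 12.0
-0.0122 0.0025 0.0000 0 0 16.0
-0.0153 0.0026 0.0000 0 0 20.0
-0.0184 0.0025 0.0000 0 0 24.0
-0.0215 0.0021 0.0000 0 0 28.0
-0.0246 0.0016 0.0000 0 0 32.0
```

>>> apply_moves(motion="-0.003 0.0009 0 0 0 4 0; -0.006 0.0017 0 0 0 8 0; -0.0091 0.0022 0 0 0 12 0; -0.0122 0.0025 0 0 0 16 0; -0.0153 0.0026 0 0 0 20 0; -0.0184 0.0025 0 0 0 24 0; -0.0215 0.0021 0 0 0 28 0; -0.0246 0.0016 0 0 0 32 0")

```text
time_s: 12.15
position: [0.6008, -0.2047, 0.1075]
tcp_rot: [[-0.733, 0.68, -0.003], [0.68, 0.733, 0.002], [0.003, -0.001, -1.0]]
force: [-3.4, 1.4, 2.4]
opening: 0.006
```

Run:
```python
from plan import *
sent("-0.0246 0.0016 0 0 0 32 0")
from rig import bot
import cv2
s=bot.read_state();print(s['position'],s['force'],s['opening'])
for c,b in (("top",(235,160,365,255)),("side",(205,150,325,270))):
    i=bot.capture(c)[b[1]:b[3],b[0]:b[2],::-1]
    cv2.imwrite(f"pics/{c}8.png",cv2.resize(i,None,fx=4.8,fy=4.8,interpolation=cv2.INTER_CUBIC))
rows([push("s",a,.107,.015,.042) for a in range(36,4,-4)])
```

```text
cmd [0.602247641032474, -0.20592220761806163, 0.10700000000000001, 47.315]
[ 0.60077915 -0.20473266  0.10745013] [-3.41629759  1.42143717  2.38225449] 0.005851005661607067
-0.0030 0.0009 0.0000 0 0 4.0
-0.0060 0.0016 0.0000 0 0 8.0
-0.0091 0.0021 0.0000 0 0 12.0
-0.0122 0.0025 0.0000 0 0 16.0
-0.0153 0.0025 0.0000 0 0 20.0
-0.0184 0.0024 0.0000 0 0 24.0
-0.0215 0.0021 0.0000 0 0 28.0
-0.0245 0.0015 0.0000 0 0 32.0
```

View pics/side8.png

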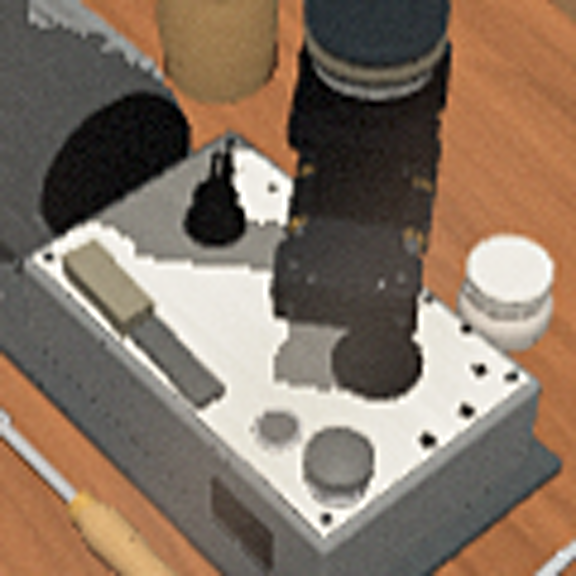

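View pics/top8.png

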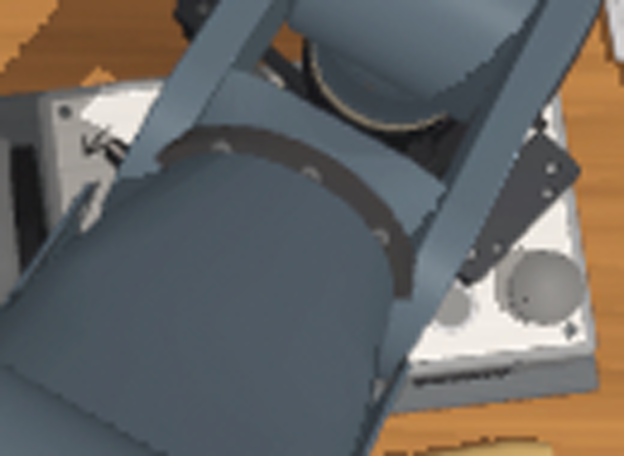

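>>> apply_moves(motion="-0.003 0.0009 0 0 0 4 0; -0.006 0.0016 0 0 0 8 0; -0.0091 0.0021 0 0 0 12 0; -0.0122 0.0025 0 0 0 16 0; -0.0153 0.0025 0 0 0 20 0; -0.0184 0.0024 0 0 0 24 0; -0.0215 0.0021 0 0 0 28 0; -0.0245 0.0015 0 0 0 32 0")

```text
time_s: 13.25
position: [0.6211, -0.2198, 0.1073]
tcp_rot: [[-0.262, 0.965, -0.0], [0.965, 0.262, 0.002], [0.002, 0.001, -1.0]]
force: [-0.9, 5.2, 3.3]
opening: 0.007
```

Run:
```python
from plan import *
sent("-0.0245 0.0015 0 0 0 32 0")
from rig import bot
s=bot.read_state();print(s['position'],s['force'],s['opening'])
rows([push("s",a,.107,.015,.042) for a in range(4,-28,-4)])
```

```text
cmd [0.6212743486399881, -0.22142976698819353, 0.10700000000000001, 15.314999999999998]
[ 0.62108576 -0.2198057   0.10726162] [-0.85830697  5.17970551  3.29892081] 0.006593134126915677
-0.0030 0.0010 0.0000 0 0 4.0
-0.0060 0.0017 0.0000 0 0 8.0
-0.0091 0.0022 0.0000 0 0 12.0
-0.0122 0.0025 0.0000 0 0 16.0
-0.0153 0.0026 0.0000 0 0 20.0
-0.0184 0.0025 0.0000 0 0 24.0
-0.0215 0.0021 0.0000 0 0 28.0
-0.0246 0.0016 0.0000 0 0 32.0
```

>>> apply_moves(motion="-0.003 0.001 0 0 0 4 0; -0.006 0.0017 0 0 0 8 0; -0.0091 0.0022 0 0 0 12 0; -0.0122 0.0025 0 0 0 16 0; -0.0153 0.0026 0 0 0 20 0; -0.0184 0.0025 0 0 0 24 0; -0.02 0.0023 0 0 0 26 0; -0.02 0.0023 0 0 0 26 0")

```text
time_s: 14.25
position: [0.6295, -0.2396, 0.1073]
tcp_rot: [[0.185, 0.983, 0.002], [0.983, -0.185, -0.0], [0.0, 0.002, -1.0]]
force: [1.6, 3.8, 2.5]
opening: 0.006
```

Run:
```python
from plan import *
sent("-0.02 0.0023 0 0 0 26 0")
from rig import bot
import cv2
s=bot.read_state();print(s['position'],s['force'],s['opening'])
i=bot.capture("side")[150:270,205:325,::-1]
cv2.imwrite(f"pics/side9.png",cv2.resize(i,None,fx=4.8,fy=4.8,interpolation=cv2.INTER_CUBIC))
rows([push("s",a,.107,.015,.042) for a in range(-20,-40,-2)])
```

```text
cmd [0.6287751829674969, -0.2401120442688482, 0.10700000000000001, -10.685000000000002]
[ 0.62950688 -0.23964205  0.10727255] [1.61423061 3.75695119 2.47253318] 0.0059788358299730495
-0.0014 0.0005 0.0000 0 0 2.0
-0.0029 0.0010 0.0000 0 0 4.0
-0.0044 0.0013 0.0000 0 0 6.0
-0.0059 0.0017 0.0000 0 0 8.0
-0.0075 0.0020 0.0000 0 0 10.0
-0.0090 0.0022 0.0000 0 0 12.0
-0.0106 0.0024 0.0000 0 0 14.0
-0.0121 0.0025 0.0000 0 0 16.0
-0.0137 0.0026 0.0000 0 0 18.0
-0.0152 0.0026 0.0000 0 0 20.0
```

View pics/side9.png

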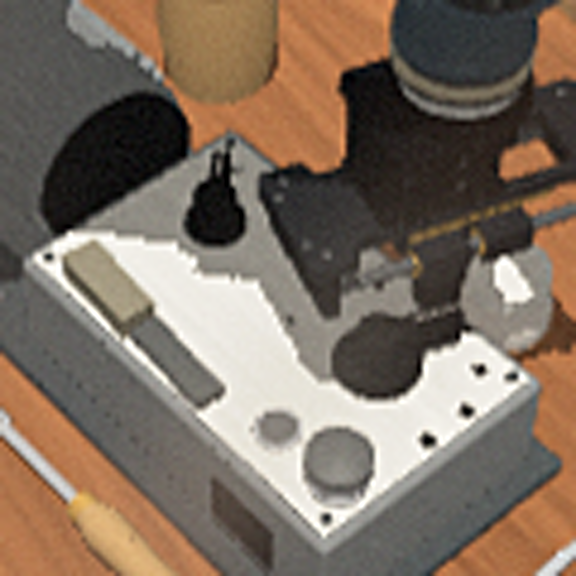

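>>> apply_moves(motion="-0.0014 0.0005 0 0 0 2 0; -0.0029 0.001 0 0 0 4 0; -0.0044 0.0013 0 0 0 6 0; -0.0059 0.0017 0 0 0 8 0; -0.0075 0.002 0 0 0 10 0; -0.009 0.0022 0 0 0 12 0; -0.01 0.0024 0 0 0 13 0; -0.01 0.0024 0 0 0 13 0")

```text
time_s: 15.3
position: [0.6288, -0.2507, 0.1062]
tcp_rot: [[0.402, 0.916, -0.001], [0.916, -0.402, -0.0], [-0.001, -0.001, -1.0]]
force: [-0.3, 0.9, -0.2]
opening: 0.008
```

Run:
```python
from plan import *
sent("-0.01 0.0024 0 0 0 13 0")
from rig import bot
import cv2
s=bot.read_state();print(s['position'],s['force'],s['opening'])
i=bot.capture("side")[150:270,205:325,::-1]
cv2.imwrite(f"pics/side10.png",cv2.resize(i,None,fx=4.8,fy=4.8,interpolation=cv2.INTER_CUBIC))
rows([push("s",a,.107,.015,.042) for a in range(-32,-40,-2)])
rows([push("s",a,.107,.015,.042) for a in (-28,-23,-18)]+[push("s",-18,z,.015,.042) for z in (.127,.16,.2,.25)])
```

```text
cmd [0.6292794766401861, -0.2503836404394385, 0.10700000000000001, -23.685000000000002]
[ 0.62876574 -0.2507202   0.10622242] [-0.33558227  0.91611739 -0.22034711] 0.008221497221987978
-0.0005 0.0001 0.0000 0 0 1.0
-0.0020 0.0006 0.0000 0 0 3.0
-0.0035 0.0010 0.0000 0 0 5.0
-0.0050 0.0014 0.0000 0 0 7.0
0.0024 -0.0010 0.0000 0 0 -3.0
0.0059 -0.0026 0.0000 0 0 -8.0
0.0093 -0.0046 0.0000 0 0 -13.0
0.0093 -0.0046 -0.0200 0 0 -13.0
0.0093 -0.0046 -0.0530 0 0 -13.0
0.0093 -0.0046 -0.0930 0 0 -13.0
0.0093 -0.0046 -0.1430 0 0 -13.0
```

View pics/side10.png

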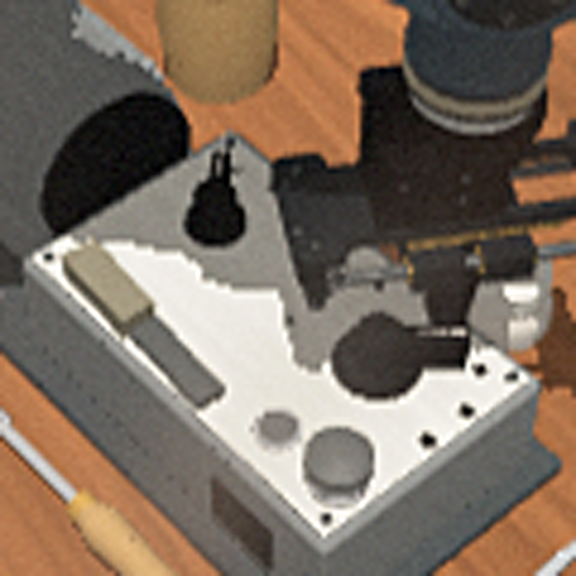

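>>> apply_moves(motion="0.0024 -0.001 0 0 0 -3 0; 0.0059 -0.0026 0 0 0 -8 0; 0.0093 -0.0046 0 0 0 -13 0; 0.0093 -0.0046 -0.02 0 0 -13 0; 0.0093 -0.0046 -0.053 0 0 -13 0; 0.0093 -0.0046 -0.1 0 0 -13 0; 0.0093 -0.0046 -0.15 0 0 -13 0; 0.0093 -0.0046 -0.2 0 0 -13 0")

```text
time_s: 16.35
position: [0.6286, -0.2401, 0.31]
tcp_rot: [[0.187, 0.982, 0.002], [0.982, -0.187, -0.001], [-0.001, 0.002, -1.0]]
force: [0.7, -0.5, -0.0]
opening: 0.006
```

Run:
```python
from plan import *
sent("0.0093 -0.0046 -0.2 0 0 -13 0")
from rig import bot
import cv2
s=bot.read_state();print(s['position'],s['force'],s['opening'])
c=np.array(load());g=c.copy();g[:3]=[.38,.22,.36]
rows([c+(g-c)*k/10 for k in range(1,11)])
```

```text
cmd [0.6288028295983312, -0.24001914297947977, 0.30700000000000005, -10.685000000000002]
[ 0.62863873 -0.24008798  0.30997628] [ 0.68435134 -0.51593105 -0.00640802] 0.006047838584708126
0.0406 -0.0330 -0.0053 0 0 0.0
0.0812 -0.0660 -0.0106 0 0 0.0
0.1218 -0.0989 -0.0159 0 0 0.0
0.1624 -0.1319 -0.0212 0 0 0.0
0.2030 -0.1649 -0.0265 0 0 0.0
0.2435 -0.1979 -0.0318 0 0 0.0
0.2841 -0.2308 -0.0371 0 0 0.0
0.3247 -0.2638 -0.0424 0 0 0.0
0.3653 -0.2968 -0.0477 0 0 0.0
0.4059 -0.3298 -0.0530 0 0 0.0
```

Move the arm clear so both cameras see the panel.

>>> apply_moves(motion="0.0406 -0.033 -0.01 0 0 0 0; 0.0812 -0.066 -0.02 0 0 0 0; 0.122 -0.099 -0.03 0 0 0 0; 0.162 -0.132 -0.04 0 0 0 0; 0.203 -0.165 -0.05 0 0 0 0; 0.243 -0.198 -0.053 0 0 0 0; 0.284 -0.231 -0.053 0 0 0 0; 0.325 -0.264 -0.053 0 0 0 0")

```text
time_s: 17.35
position: [0.4288, 0.1296, 0.3613]
tcp_rot: [[0.188, 0.982, 0.003], [0.982, -0.188, 0.0], [0.001, 0.003, -1.0]]
force: [0.7, 0.0, -0.1]
opening: 0.005
```

>>> apply_moves(motion="0.045 -0.02 0 0 0 0 0; 0.09 -0.04 0 0 0 0 0; 0.135 -0.06 0 0 0 0 0; 0.18 -0.07 0 0 0 0 0; 0.225 -0.08 0 0 0 0 0; 0.225 -0.08 0 0 0 0 0; 0.225 -0.08 0 0 0 0 0; 0.225 -0.08 0 0 0 0 0")

```text
time_s: 18.35
position: [0.3927, 0.3633, 0.3601]
tcp_rot: [[0.187, 0.982, 0.001], [0.982, -0.187, -0.0], [-0.0, 0.001, -1.0]]
force: [-1.4, -0.0, 0.5]
opening: 0.005
```

```bash
cat > check.py <<'E'
import sys;k=sys.argv[1]
from fit import *
p=np.load("pose.npy");s_=bot.read_state();print(s_['position'],s_['force'])
for nm,b,s in (("top",(235,160,365,255),6),("side",(205,170,325,285),5)):
    im0=bot.capture(nm)[:,:,::-1];cv2.imwrite(f"pics/{nm}{k}full.png",im0)
    im=cv2.resize(im0[b[1]:b[3],b[0]:b[2]],None,fx=s,fy=s,interpolation=cv2.INTER_CUBIC)
    def dot(l,col):
        q=(proj(nm,T(p,l))[0]-b[:2]+.4)*s;cv2.circle(im,tuple(int(v) for v in q),3,col,-1)
    for kk in (4,5,6):
        a=np.radians(105-30*kk)
        for rr in (.03,.05):dot((.02+rr*np.cos(a),-.065+rr*np.sin(a),.124),(0,255,0) if kk==5 else (255,255,0))
    for kk in range(2):
        a=np.radians(45-45*kk)
        for rr in (.028,.038):dot((.02+rr*np.cos(a),.075+rr*np.sin(a),.12),[(0,255,0),(255,255,0)][kk])
    cv2.imwrite(f"pics/{nm}{k}z.png",im)
E
python3 check.py 11
```

```text
[0.39274657 0.36327038 0.36009755] [-1.3589383  -0.00314561  0.48305386]
```

View pics/top11z.png

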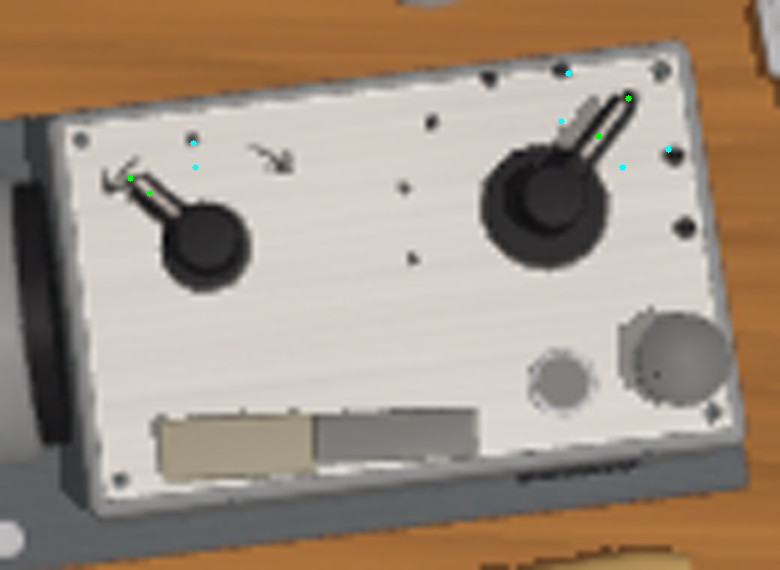

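View pics/side11z.png

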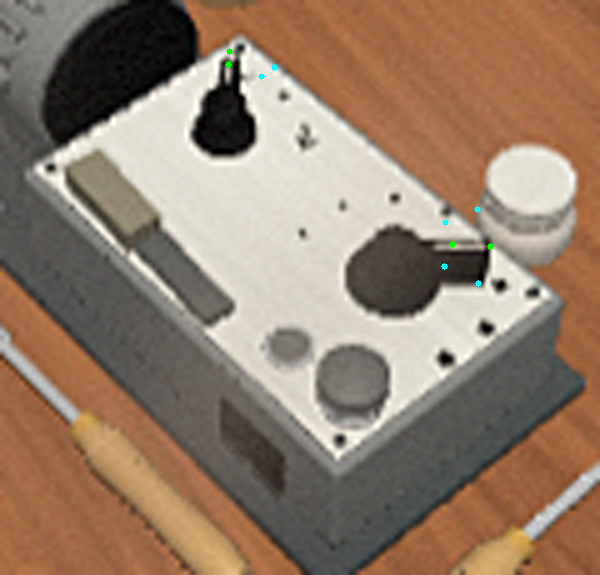

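View pics/top11full.png

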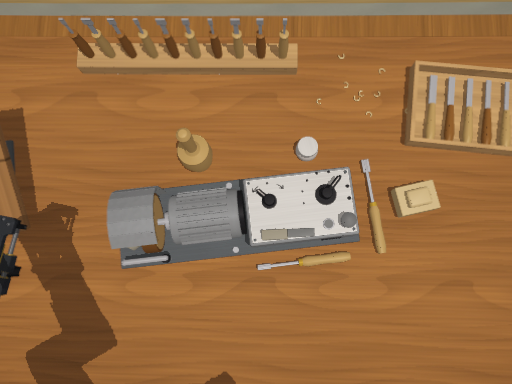

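The top view shows both levers on their predicted settings: the direction tip at (130,178) and the speed tip at (628,98), covering dot 5. Nothing loose has moved.

```bash
python3 -c "
from rig import bot
print(bot.hand_in(), bot.read_state()['time_s'])"
```

```text
the job is handed in; nothing more can be done
the job is handed in; nothing more can be done
```

The honing machine is set: I pushed the direction selector to its left-hand position first, then clicked the speed selector from 1 round to 5. I used the shut fingertips only and never gripped a lever. Handed in at about 18.5 s of the 56 s allowed.

- **Selectors:** with the arm clear, both cameras show each lever on the position predicted for its setting. The speed lever covers dot 5 and the direction lever points at the left arrow.
- **Pushing force:** the highest reading at the end of a move was about 6 N, and it fell to roughly zero once each lever snapped in.
- **Everything else:** the stop button was never approached, and the loose things look where they were in the first picture.
- **One disagreement:** before I touched it, the direction lever appeared about 20° clockwise of the middle, not squarely on a setting as described. I started the push far enough to the right to cover either case.

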